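# Turn the bored plate over for its second weld

### The arm

A 6-joint arm with a two-finger parallel gripper is mounted at the origin on the work surface. World frame = base frame: x ahead of the robot, y to its left, z up, the work surface at z = 0. Lengths are in m, angles in degrees, forces in N, time in s.
With the tool pointing down it reaches from about 0.25 to 0.725 m from the base axis. Payload 9.7 kg.
Tool frame: the origin (TCP) lies at the very end of the fingers, on their centre line; the grasp point (between the pads) lies 19 mm behind it (bot.pinch_z is the distance from the TCP to the grasp point, in m); x points along the fingers, z is the direction in which the jaws open and shut, and the axes are right-handed (so a half turn about x gives the same grasp; the last joint's range is limited). The gripper opens to 85 mm and grips with 20 to 120 N. Pads are 22 mm wide; open, the fingers measure 114 mm over their backs; the gripper's body (76 mm by 85 mm) begins 54 mm behind the grasp point. The pads swing forward as they close: fully open they stand 13 mm farther back than shut.
Start: joints at [65.661, 4.979, 10.078, 95.1, 0, 90], TCP at [0.227, 0.501, 0.231] pointing down, gripper open.
Joint ranges: [-179.16, 179.16], [-48.56, 103.87], [-65.8, 70.77], [-126.05, 130.52], [-82.76, 87.17], [-180, 180]. Speed limits (degrees/s): [127.2, 127.2, 147.25, 180, 180, 180].

### API

Orientations are given as [roll, pitch, yaw] about the fixed x, y, z axes, in that order (R = Rz(yaw) Ry(pitch) Rx(roll)).
In Python, from workcell import bot gives the robot as it stands.
- The arm moves only by the tool play_rows, never from a script. Its argument "rows" is a list of rows, each a list of 3 entries, a list of its own where there are three numbers: the shift along the tool's x, y, z in cm, then the turn about the tool's x in degrees, then the finger opening in cm, from 0 to 8.54. A call has 1 to 12 rows; each row is the pose to reach, as a shift and turn from the pose commanded when the call began, along the tool's axes at that moment; what a row does not reach only later rows make up. A row lasts 1/12 s, in which the tool goes at most 41.7 mm and 7.16 degrees, less where a joint would pass 70% of its speed; a pose out of reach is approached as far as the arm can. A call with a gripper value outside its range is refused whole. The fingers move at their own pace and stop on an object; "squeeze" is the grip in N (left out, the last holds). Time passes only in rows, so rows that repeat a pose let the fingers close. It gives the time, the measured TCP pose, the force and the opening at its end, in the units of the state.
- bot.get_obs(): the state, without advancing time (a new reading comes with each control period).
- bot.camera(name): name is "scene" or "top"; returns (picture, depth): 384x512x3 uint8, blue, green, red; 384x512 float32, m along the optical axis (not along the pixel's ray), 0 where there is no reading.
- bot.camera_model(name): a dict with "fx", "fy", "cx", "cy" (pixels), "k1" (the pictures are not rectified: a ray, as slopes to the right and down, at radius r is drawn at 1 + k1 r^2 times it, then the intrinsics apply), "origin" and "attitude" of the camera in the world. Camera axes: x right, y down, z forward; pixel columns grow to the right and rows downward; lengths in m; the calibration is good to about 2 mm. A picture is of the moment at which its call begins. camera_model takes no time and is no camera call.
- bot.job_done(): hands the job in, once; it reports no verdict.
The state is a dict: "time": time; "q": joint angles; "qd": joint speeds; "joint_efforts": joint torques, N m; "ee_pos": TCP position; "tcp_rot": TCP orientation; "wrist_force": force on the tool from outside, world axes, zero at the start; "torque": the same for the moment, N m; "opening": finger opening in m.
Only numpy, scipy, OpenCV 4.12 (cv2) and the standard library are available. Lean on these libraries where they do the work, as an engineer would, in place of code of your own. Each camera call takes 0.05 s, during which the arm holds its last target.

### The job

The bored plate on the wide sloping rack has been welded on the face it shows. Take it and stand it on the small empty sloping rest, turned over: leaning on the rest in the middle of its ledge, same edge up as before, with the plain face showing and the weld bead against the rest. Leave the slotted plate where it is on the rack.

Things in the scene. Friction and masses are not known exactly. Their poses are not given: they have to be found in the camera images.
- bored_center (a point): Centre of the loose bored plate: aluminium, 80 wide, 120 tall, 10 thick, 0.24 kg; one round 36 mm hole 20 mm below centre, thin dark weld bead round it on one face. Leans on the rack, bead showing, left or right of the other plate. z: up the plate to its free top edge; y: width; x: out of the plain face (first into the rack, at the end outward). Top 48 mm is clear of the rails on both faces.
- slotted_center (a point): Centre of the slotted plate, a bystander on the same rack: same outline, size and material, but two 20 mm square holes side by side in place of the round one. Axes as for the bored plate. The two centres are 104 to 120 mm apart along the ledge, so at least 24 mm lies clear between them.
- rest_seat (a point): Fixed dark steel rest, 130 wide: mid-length of its ledge, in the corner where ledge meets rails, about 34 mm above the table. z: up the slope, 35 degrees back from vertical; y: along the ledge; x: into the slope, square to it. Rail fronts at x=0, ending at z=72; ledge top at z=0 from x=-30 to 0. A plate well seated has its centre at x=-5, y=0, z=60 mm.
- rack_seat (a point): The same corner point on the wide rack (fixed, dark steel, 250 mm along y, otherwise built like the rest) where both plates stand; axes as for the rest. Rack on the robot's left, rest on its right: their slopes face each other across the table, both turned somewhat away from the robot and up to 60 degrees off parallel; the plates' tops lean outward.
Not all that is in view belongs to the job. Leave any orange or pink look-alike of the part that bears rest_seat alone.

How it is judged (in metres and radians):
At the end, for the whole second after the job is handed in: The bored plate stands on the rest's ledge, its middle within 20 mm of the ledge's middle, leaning on the rails within 12 degrees, same edge up as at the start, plain face showing (bead against the rest), released and still; the slotted plate is within 20 mm of where it started (angle between bored_center's own x axis and vertical between 0.75 and 1.17 rad and angle between the x axis of bored_center and the x axis of rest_seat, either way round below 0.21 rad and angle between the z axis of bored_center and the z axis of rest_seat, either way round below 0.21 rad and angle between bored_center's own z axis and vertical below 1.2 rad and x of bored_center in the frame of rest_seat between -0.017 and 0.005 m and y of bored_center in the frame of rest_seat between -0.02 and 0.02 m and z of bored_center in the frame of rest_seat between 0.048 and 0.072 m and linear speed of bored below 0.02 m/s and distance of slotted_center from where it was at the start of the episode below 0.02 m); the robot touches nothing.
It fails at once if the slotted plate is knocked or carried more than 40 mm from its place (distance of slotted_center from where it was at the start of the episode above 0.04 m).
It also fails if it takes over 48 s, if anything falls off the work surface, if the arm or the gripper's body presses on something with over 40 N, if the wrist force passes 120 N, or if a joint passes its speed limit or range.

## Working session

There is one attempt and no reset: what is moved stays moved. The work goes in short steps, Python scripts to look and compute and a tool call to move; the robot and the scene stay as the last step left them, time stands still between calls to the robot, and variables do not carry over. Pictures are saved under pics/ and viewed, and the job is handed in when it is done.

Besides the shell and the picture viewer there is one more tool, called after "Request:" as name([rows], argument=value, ...), one row to a line, values as JSON. play_rows: Moves the arm, as the interface text tells. Its arguments: {"type":"object","properties":{"rows":{"type":"array"},"squeeze":{"type":"number"}},"required":["rows"]}

```bash
ls; mkdir -p pics
python3 - <<'E'
from workcell import bot
import cv2,numpy as np
for n in("scene","top"):
    p,d=bot.camera(n); cv2.imwrite(f"pics/{n}0.png",p); np.save(f"pics/{n}0.npy",d); print(n,bot.camera_model(n))
print(bot.get_obs(),bot.pinch_z)
E
```

```text
pics
scene {'fx': 392.08420356346414, 'fy': 392.08420356346414, 'cx': 259.4122444606139, 'cy': 194.42583503238023, 'k1': -0.12608529002110966, 'origin': array([0.84525547, 0.34131887, 0.73761998]), 'attitude': array([-140.53192274,    0.9928618 ,  139.75435551])}
top {'fx': 394.7068721430063, 'fy': 394.7068721430063, 'cx': 259.9287919779495, 'cy': 193.52694788712725, 'k1': -0.055377549489133586, 'origin': array([ 0.38797402, -0.0812366 ,  1.1791347 ]), 'attitude': array([-173.85077626,   -0.71711192,  -88.38489179])}
{'time': 0.1, 'q': array([ 6.56605947e+01,  5.00892626e+00,  1.00404497e+01,  9.50984997e+01,
       -1.43180210e-03,  9.00013302e+01]), 'qd': array([-0.04636398, -0.03771707,  0.09899686,  0.04632348,  0.04565183,
        0.02134636]), 'joint_efforts': array([-2.67079658e-04, -5.21559083e+01,  4.65651798e+01,  1.60383387e-02,
        1.93216835e-05, -2.10630685e-05]), 'ee_pos': array([0.2266067 , 0.50094201, 0.23065761]), 'tcp_rot': array([-178.77400225,   89.93300841, -113.11473686]), 'wrist_force': array([0.28326474, 0.77546255, 0.08925096]), 'torque': array([0.01605832, 0.04150017, 0.02672391]), 'opening': 0.0851270655891493} 0.0187
```

View pics/scene0.png

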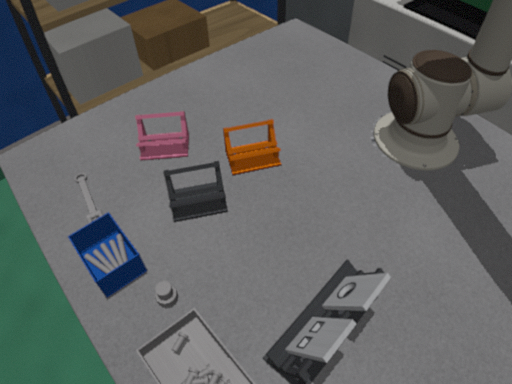

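View pics/top0.png

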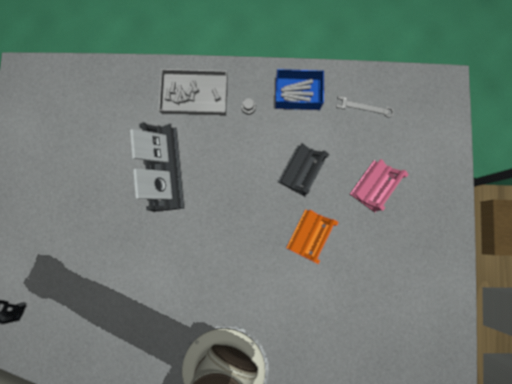

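The rack and plates are at lower right in the scene view, with the bored plate near (355,290) and the slotted plate near (320,335). In the top view the bored plate is near (153,184) and the slotted plate near (150,146). The dark rest is at about (196,190) in the scene view and (304,168) in the top view. The orange and pink ones are decoys. Next I'll turn the depth into points.

```bash
cat > h.py <<'E'
import numpy as np,cv2
from scipy.spatial.transform import Rotation as R
from workcell import bot
def cloud(n,d):
    m=bot.camera_model(n); h,w=d.shape
    u,v=np.meshgrid(np.arange(w),np.arange(h))
    K=np.array([[m['fx'],0,m['cx']],[0,m['fy'],m['cy']],[0,0,1]])
    p=cv2.undistortPoints(np.stack([u,v],-1).reshape(-1,1,2).astype(float),K,np.array([m['k1'],0,0,0])).reshape(h,w,2)
    P=np.dstack([p[...,0]*d,p[...,1]*d,d])
    return P@R.from_euler('xyz',m['attitude'],degrees=True).as_matrix().T+m['origin']
def load(n,k):
    p=cv2.imread(f'pics/{n}{k}.png'); d=np.load(f'pics/{n}{k}.npy'); return p,d,cloud(n,d)
def project(n,X):
    m=bot.camera_model(n); Rm=R.from_euler('xyz',m['attitude'],degrees=True).as_matrix()
    c=(np.asarray(X)-m['origin'])@Rm; s=c[:,:2]/c[:,2:]; r2=(s**2).sum(1,keepdims=True)
    return s*(1+m['k1']*r2)*m['fx']+[m['cx'],m['cy']]
E
python3 - <<'E'
from h import *
for n,box in(("scene",(255,255,140,130)),("top",(120,110,75,110))):
    p,d,P=load(n,0)
    print(n,'table z',np.median(P[...,2][d>0]))
    x,y,w,h=box
    c=cv2.resize(p[y:y+h,x:x+w],None,fx=5,fy=5,interpolation=cv2.INTER_CUBIC)[:600]
    cv2.imwrite(f'pics/c_{n}.png',c)
for n,box in(("scene",(150,150,90,80)),("top",(270,135,70,70))):
    p,d,P=load(n,0)
    x,y,w,h=box
    cv2.imwrite(f'pics/r_{n}.png',cv2.resize(p[y:y+h,x:x+w],None,fx=7,fy=7,interpolation=cv2.INTER_CUBIC))
p,d,P=load("scene",0)
for (u,v) in [(355,280),(365,300),(325,345),(300,340),(196,190),(196,205),(360,310)]:
    print(u,v,p[v,u],P[v,u].round(3))
p,d,P=load("top",0)
for (u,v) in [(150,183),(150,147),(304,168)]: print(u,v,p[v,u],P[v,u].round(3))
E
```

```text
scene table z -0.0011384181050245745
top table z 0.0001309107223528283
355 280 [130 128 127] [0.499 0.192 0.071]
365 300 [132 130 129] [0.546 0.242 0.133]
325 345 [127 126 126] [0.647 0.249 0.125]
300 340 [105 105 102] [0.652 0.204 0.059]
196 190 [56 54 54] [ 0.588 -0.21   0.043]
196 205 [39 39 41] [ 0.601 -0.201  0.006]
360 310 [73 72 71] [0.559 0.246 0.12 ]
150 183 [153 153 148] [0.525 0.212 0.102]
150 147 [156 157 151] [0.628 0.222 0.09 ]
304 168 [69 68 64] [ 0.596 -0.223  0.008]
```

```bash
cd pics; python3 -c "
import cv2
for n in('c_scene','c_top','r_scene','r_top'): print(cv2.imread(n+'.png').shape)"
```

```text
(600, 700, 3)
(550, 375, 3)
(560, 630, 3)
(490, 490, 3)
```

View pics/c_scene.png

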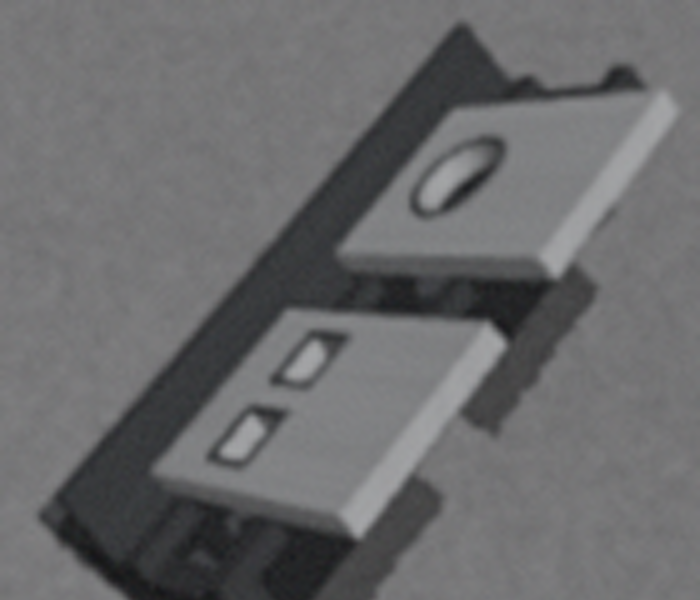

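View pics/r_scene.png

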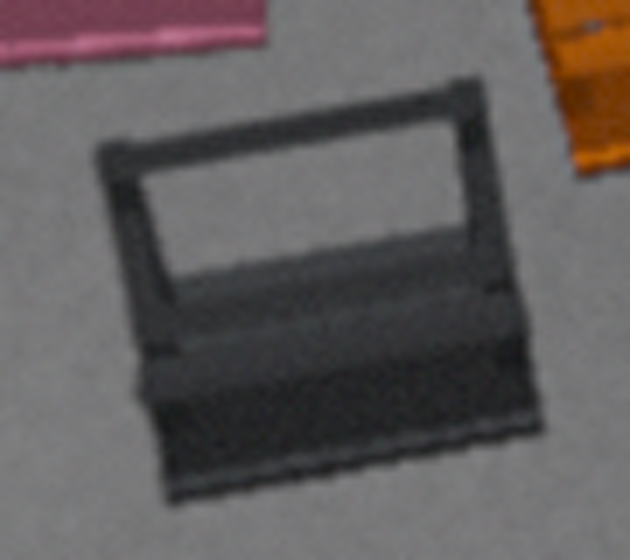

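View pics/r_top.png

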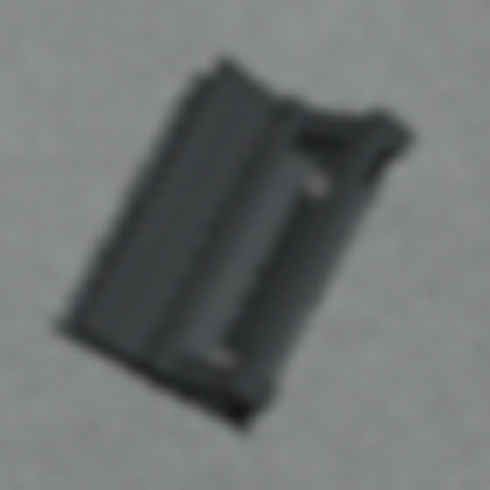

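```bash
cat > m.py <<'E'
from h import *
from scipy.optimize import least_squares
def plane(X):
    c=X.mean(0)
    for _ in range(5):
        n=np.linalg.svd(X-X.mean(0),full_matrices=False)[2][2]; c=X.mean(0)
        r=(X-c)@n; X=X[abs(r)<max(2*r.std(),.0015)]
    return n*np.sign(n[2]),c,r.std(),len(X)
E
python3 - <<'E'
from m import *
for cam,pl in(("scene",{"bored":(355,279),"slot":(327,330)}),("top",{"bored":(148,184),"slot":(140,147)})):
    p,d,P=load(cam,0)
    for k,(u,v) in pl.items():
        g=cv2.cvtColor(p,cv2.COLOR_BGR2GRAY)
        c=P[v,u]
        # seed plane from 9x9 patch, grow by plane distance
        X=P[v-4:v+5,u-4:u+5].reshape(-1,3); n,c,_,_=plane(X)
        for _ in range(4):
            m=(abs((P-c)@n)<.003)&(np.linalg.norm(P-P[v,u],axis=2)<.12)&(P[...,2]>.025)&(g>95)
            lab=cv2.connectedComponents(m.astype(np.uint8),connectivity=4)[1]; m=lab==lab[v,u]
            n,c,s,N=plane(P[m])
        up=np.array([0,0,1])-n*n[2]; up/=np.linalg.norm(up); y=np.cross(up,-n)
        X=P[m]; a=(X-c)@up; b=(X-c)@y
        rect=cv2.minAreaRect(np.c_[b,a].astype(np.float32)*1000)
        ctr=c+y*rect[0][0]/1000+up*rect[0][1]/1000
        print(cam,k,N,'n',n.round(3),'yaw n',np.degrees(np.arctan2(n[1],n[0])).round(1),'tilt',np.degrees(np.arccos(n[2])).round(1),'res',s.round(4),'rect',np.round(rect[0],1),np.round(rect[1],1),rect[2])
        print('  face ctr',ctr.round(4),'centre',(ctr-.005*n).round(4), 'b',np.percentile(b,[1,99]).round(3),'a',np.percentile(a,[1,99]).round(3))
# rest
for cam,box in(("scene",(160,155,75,70)),("top",(272,138,60,62))):
    p,d,P=load(cam,0); x,y,w,h=box
    m=np.zeros(d.shape,bool); m[y:y+h,x:x+w]=True
    g=p.max(2); sat=p.max(2).astype(int)-p.min(2)
    m&=(P[...,2]>.008)&(sat<25)&(g<95)
    X=P[m]; print(cam,'rest pts',len(X),X.min(0).round(3),X.max(0).round(3))
    np.save(f'pics/rest_{cam}.npy',X)
    H=np.histogram(X[:,2],bins=np.arange(0,.12,.01)); print(H[0])
    top=X[X[:,2]>.075]; 
    q=np.linalg.svd(top[:,:2]-top[:,:2].mean(0))[2][0]; print('crossbar dir',np.degrees(np.arctan2(q[1],q[0])),top.mean(0))
E
```

```text
scene bored 1109 n [ 0.112 -0.814  0.57 ] yaw n -82.2 tilt 55.2 res 0.0007 rect [ 1.6 -8.1] [ 81.2 124.9] 0.33407142758369446
  face ctr [0.525  0.2068 0.0885] centre [0.5244 0.2109 0.0857] b [-0.038  0.041] a [-0.069  0.052]
scene slot 1018 n [ 0.111 -0.814  0.571] yaw n -82.2 tilt 55.2 res 0.0006 rect [-3.7 -8.9] [125.3  74.6] 87.9666748046875
  face ctr [0.6296 0.2218 0.0883] centre [0.629  0.2259 0.0854] b [-0.036  0.032] a [-0.068  0.052]
top bored 810 n [ 0.119 -0.804  0.583] yaw n -81.6 tilt 54.3 res 0.0013 rect [ 0.4 -5.1] [ 80.4 125. ] 0.046236880123615265
  face ctr [0.5241 0.2042 0.0904] centre [0.5235 0.2082 0.0874] b [-0.039  0.04 ] a [-0.065  0.055]
top slot 91 n [-0.007 -0.877  0.48 ] yaw n -90.5 tilt 61.3 res 0.0011 rect [-1.7 -1.7] [112.1  20. ] 38.11746597290039
  face ctr [0.6344 0.2342 0.1097] centre [0.6345 0.2386 0.1073] b [-0.04   0.045] a [-0.043  0.033]
scene rest pts 1339 [ 0.516 -0.279  0.008] [0.845 0.341 0.738]
[128  39  38 171 496  70  61  43 217  67   0]
crossbar dir -114.6458017407821 [ 0.58379612 -0.22010716  0.10615796]
top rest pts 1252 [ 0.388 -0.282  0.008] [ 0.662 -0.081  1.179]
[128 128  12 173 419 114  22  18  98 130   0]
crossbar dir -35.17894224304387 [ 0.56549407 -0.23381714  0.1342171 ]
```

Run:
```python
from m import *
for cam in("scene","top"):
    X=np.load(f'pics/rest_{cam}.npy'); X=X[X[:,2]<.13]
    top=X[X[:,2]>.08]
    l=cv2.fitLine(top[:,:2].astype(np.float32),cv2.DIST_HUBER,0,.01,.01).ravel(); ang=np.degrees(np.arctan2(l[1],l[0]))
    print(cam,'bar dir',ang,'mean',top.mean(0).round(4))
    for a in [ang]:
        e=np.array([np.cos(np.radians(a)),np.sin(np.radians(a))]); 
        for lo,hi in((.02,.06),(.08,.12)):
            s=X[(X[:,2]>lo)&(X[:,2]<hi)][:,:2]@e; print('  extent',lo,np.percentile(s,[0,1,99,100]).round(4),np.mean(np.percentile(s,[.5,99.5])).round(4))
    led=X[(X[:,2]>.03)&(X[:,2]<.055)]
    n,c,s,N=plane(led); print('  ledge n',n.round(3),'yaw',np.degrees(np.arctan2(n[1],n[0])).round(1),'tilt',np.degrees(np.arccos(n[2])).round(1),c.round(4),s.round(4),N)
    # profile across
    f=np.array([-e[1],e[0]]); f*=np.sign(f[1])
    t=X[:,:2]@f
    for z0 in np.arange(.01,.105,.006):
        k=abs(X[:,2]-z0)<.003
        if k.sum()>3: print('   z',z0.round(3),k.sum(),np.percentile(t[k],[5,50,95]).round(4))
```

```text
scene bar dir -27.423504 mean [ 0.5756 -0.2368  0.0878]
  extent 0.02 [0.555  0.5556 0.6832 0.684 ] 0.6194
  extent 0.08 [0.5552 0.5564 0.6829 0.6845] 0.6196
  ledge n [-0.063 -0.115  0.991] yaw -118.9 tilt 7.6 [ 0.5965 -0.1961  0.044 ] 0.0026 552
   z 0.01 145 [0.0415 0.1062 0.1285]
   z 0.016 17 [0.0446 0.1062 0.1079]
   z 0.022 22 [0.049  0.1062 0.1083]
   z 0.028 29 [0.0483 0.0868 0.0922]
   z 0.034 71 [0.0883 0.0956 0.1002]
   z 0.04 238 [0.0781 0.09   0.108 ]
   z 0.046 317 [0.0763 0.1125 0.1226]
   z 0.052 79 [0.0685 0.1185 0.1217]
   z 0.058 30 [0.0626 0.0669 0.0703]
   z 0.064 39 [0.0568 0.0631 0.0664]
   z 0.07 33 [0.0549 0.059  0.0627]
   z 0.076 26 [0.0532 0.0552 0.0592]
   z 0.082 54 [0.0417 0.0571 0.0593]
   z 0.088 190 [0.0483 0.0554 0.0593]
   z 0.094 40 [0.0521 0.0542 0.0567]
top bar dir -27.01468 mean [ 0.573  -0.24    0.0901]
  extent 0.02 [0.5555 0.5562 0.6844 0.6862] 0.6207
  extent 0.08 [0.5565 0.5567 0.6846 0.6855] 0.6209
  ledge n [-0.063 -0.119  0.991] yaw -117.7 tilt 7.7 [ 0.5951 -0.197   0.0445] 0.0042 595
   z 0.01 234 [0.0327 0.0606 0.1207]
   z 0.016 21 [0.0348 0.0573 0.0873]
   z 0.028 14 [0.0361 0.0836 0.0937]
   z 0.034 104 [0.0863 0.0903 0.0962]
   z 0.04 182 [0.0742 0.0946 0.1031]
   z 0.046 270 [0.0725 0.0849 0.116 ]
   z 0.052 126 [0.0659 0.1112 0.116 ]
   z 0.058 23 [0.0366 0.0614 0.1084]
   z 0.064 13 [0.0475 0.0586 0.0631]
   z 0.07 16 [0.0382 0.0546 0.0577]
   z 0.076 4 [0.0341 0.0422 0.0526]
   z 0.082 22 [0.0323 0.0388 0.0534]
   z 0.088 116 [0.0377 0.0463 0.0532]
   z 0.094 92 [0.042  0.0472 0.0507]
```

Run:
```python
from m import *
a=np.radians(-27.2); e=np.array([np.cos(a),np.sin(a),0]); f=np.array([-e[1],e[0],0])
th=np.radians(35)
zz=-f*np.sin(th)+np.array([0,0,np.cos(th)]); xx=-f*np.cos(th)-np.array([0,0,np.sin(th)])
S=e*.62+f*.094+np.array([0,0,.034]); print('seat guess',S)
for cam in("scene","top"):
    X=np.load(f'pics/rest_{cam}.npy'); X=X[X[:,2]<.13]
    q=(X-S); L=np.c_[q@xx,q@e,q@zz]*1000
    print(cam)
    for z0 in range(-20,90,6):
        k=abs(L[:,2]-z0)<3
        if k.sum()<3: continue
        for nm,kk in(('side',k&(abs(L[:,1])>48)),('mid',k&(abs(L[:,1])<40))):
            if kk.sum()>2: print(z0,nm,kk.sum(),np.percentile(L[kk,0],[2,20,50,80,98]).round(1))
```

```text
seat guess [ 0.59440536 -0.19979558  0.034     ]
scene
-20 side 17 [-1.7 -0.2  0.8  4.1 15.8]
-20 mid 6 [10.9 12.6 14.4 16.9 17. ]
-14 side 13 [-3.8 -2.8 -1.5 -0.2  1.4]
-8 side 10 [-29.  -28.  -26.6 -25.7  25.3]
-8 mid 22 [-29.5 -28.3 -27.2  20.7  36.5]
-2 side 96 [-29.5 -27.4 -17.3   1.   12.9]
-2 mid 212 [-30.4 -28.  -20.1  -3.8  29. ]
4 side 18 [ 1.3  2.3  9.7 10.9 13. ]
4 mid 21 [ 0.5  2.5  4.4 52.8 54.3]
10 side 39 [-0.7  0.6  2.5  3.9 53.2]
10 mid 101 [-1.   0.8  2.3  4.3 60.8]
16 side 46 [-0.1  1.1  4.9 10.8 51.1]
16 mid 72 [-1.   1.4  2.9  5.3 10.9]
22 side 31 [ 7.1  8.4 10.5 12.4 46.4]
28 side 25 [ 6.8  9.2 10.2 11.3 44. ]
34 side 29 [ 7.2  9.1 10.5 12.3 30.4]
40 side 24 [ 7.9  9.  10.  11.3 12.8]
46 side 33 [ 7.4  8.5 10.2 12.5 27.7]
52 side 27 [ 6.3  8.9 10.1 11.4 14.1]
58 side 27 [ 7.3  9.1 10.5 11.7 23.5]
64 side 29 [0.3 1.7 2.9 3.8 5.4]
64 mid 69 [-1.3  1.   2.5  3.9  5.3]
70 side 49 [-0.7  1.3  3.   7.7 18.6]
70 mid 103 [-0.7  1.3  2.8  4.9  9.9]
top
-8 side 12 [ 1.  13.4 27.4 32.2 33.8]
-8 mid 30 [ 5.6 30.5 33.1 35.1 36.6]
-2 side 53 [-28.7 -22.2  -8.    4.5  42.2]
-2 mid 143 [-29.3 -25.8  -3.3  37.2  44.4]
4 side 93 [-28.1 -21.7  -7.2   5.3  50.2]
4 mid 217 [-29.1 -22.1 -10.3   3.2  47.7]
10 side 13 [-0.2  1.5  2.8 13.3 55. ]
10 mid 49 [-9.4  0.9  2.9 60.1 62.5]
16 side 35 [ 0.4  2.3  5.8 11.  61.5]
16 mid 82 [ 0.8  2.1  5.9 60.1 63.9]
22 side 27 [ 0.9  5.8  9.9 18.9 54.9]
22 mid 24 [-0.3  2.   4.6  6.7  7.8]
28 side 13 [ 7.2  9.  10.3 15.4 50.1]
34 side 18 [ 7.1  9.2 11.4 16.1 44.6]
40 side 14 [ 7.5  9.4 10.8 17.4 34.4]
46 side 15 [ 7.5  8.5 10.6 18.2 36.7]
52 side 13 [ 8.   9.   9.4 28.5 31.3]
58 side 4 [ 9.  10.7 14.9 19.8 22.5]
64 side 9 [ 1.9  2.3  2.9 15.4 21.4]
64 mid 19 [0.8 1.8 2.9 3.9 4.4]
70 side 32 [-0.3  1.4  3.9 16.  22.7]
70 mid 47 [-1.1  1.   2.5  4.2  8.5]
76 side 46 [-0.1  4.5  8.9 14.9 20.9]
76 mid 56 [0.2 2.1 5.5 7.9 8.8]
```

```bash
cat > t.py <<'E'
from h import *
th=np.radians(35)
C=np.array([.524,.2095,.0865]); yo=np.radians(-81.9); o=np.array([np.cos(yo),np.sin(yo),0]); 
S=np.array([.5937,-.2013,.033]); yf=np.radians(62.8); f=np.array([np.cos(yf),np.sin(yf),0])
def state():
    s=bot.get_obs(); T=R.from_euler('xyz',s['tcp_rot'],degrees=True).as_matrix(); return s,T
def rackp(i,z): p=C-o*i; return np.array([p[0],p[1],z])   # i inward from plate centre
def restp(i,z): p=S-f*i; return np.array([p[0],p[1],z])   # i inward from seat
def to(p,axis_yaw=None):
    s,T=state(); print('pos',s['ee_pos'].round(4),'rot',s['tcp_rot'].round(1),'q',s['q'].round(0),'F',s['wrist_force'].round(1),'op',round(s['opening'],4),'t',round(s['time'],2))
    print('shift cm',((p-s['ee_pos'])@T*100).round(2))
    print('jaw axis yaw',np.degrees(np.arctan2(T[1,2],T[0,2])).round(1),'tool x',T[:,0].round(3))
E
python3 - <<'E'
from t import *
to(rackp(24,.20)); to(rackp(24,.112))
E
```

```text
pos [0.2266 0.5009 0.2307] rot [-178.8   89.9 -113.1] q [66.  5. 10. 95. -0. 90.] F [0.3 0.8 0.1] op 0.0851 t 0.1
shift cm [6.80000e-01 1.24832e+03 2.01118e+03]
jaw axis yaw 65.7 tool x [-0.    -0.001 -1.   ]
pos [0.2266 0.5009 0.2307] rot [-178.8   89.9 -113.1] q [66.  5. 10. 95. -0. 90.] F [0.3 0.8 0.1] op 0.0851 t 0.1
shift cm [   9.48 1248.32 2011.19]
jaw axis yaw 65.7 tool x [-0.    -0.001 -1.   ]
```

```bash
sed -i 's/p=C-o\*i;/p=C-o*i\/1000;/;s/p=S-f\*i;/p=S-f*i\/1000;/' t.py
python3 - <<'E'
from t import *
to(rackp(24,.23))
E
```

```text
pos [0.2266 0.5009 0.2307] rot [-178.8   89.9 -113.1] q [66.  5. 10. 95. -0. 90.] F [0.3 0.8 0.1] op 0.0851 t 0.1
shift cm [  0.08 -37.82 -12.27]
jaw axis yaw 65.7 tool x [-0.    -0.001 -1.   ]
```

Request:
play_rows([
  [[0,-1.5,-0.5],-1.5,6.5],
  [[0,-4.5,-1.5],-4,6.5],
  [[0,-8,-2.6],-7,6.5],
  [[0,-12,-3.9],-10.5,6.5],
  [[0,-16,-5.2],-14,6.5],
  [[0,-20,-6.5],-17.5,6.5],
  [[0,-24,-7.8],-21,6.5],
  [[0,-28,-9.1],-24.5,6.5],
  [[0,-31.5,-10.2],-27.5,6.5],
  [[0,-34.5,-11.2],-30,6.5],
  [[0,-36.8,-12],-31.5,6.5],
  [[0,-37.8,-12.3],-32.4,6.5],
], squeeze=40)

```text
time: 1.1
ee_pos: [0.5222, 0.2307, 0.2305]
tcp_rot: [134.4, 89.9, -127.6]
wrist_force: [0.1, 0.3, -0.2]
opening: 0.0649
```

Run:
```python
from t import *
to(rackp(24,.112))
```

```text
pos [0.5222 0.2307 0.2305] rot [ 134.4   89.9 -127.6] q [24.  8. 13. 95. -0. 16.] F [ 0.1  0.3 -0.2] op 0.0649 t 1.1
shift cm [11.85  0.12  0.29]
jaw axis yaw 98.0 tool x [-0.001 -0.001 -1.   ]
```

Request:
play_rows([
  [[2,0,0],0,6.5],
  [[5,0.1,0.2],0,6.5],
  [[8,0.1,0.2],0,6.5],
  [[9,0.1,0.2],0,6.5],
  [[9.5,0.1,0.2],0,6.5],
  [[9.5,0.1,0.2],0,6.5],
])

```text
time: 1.6
ee_pos: [0.5188, 0.235, 0.1359]
tcp_rot: [108.8, 89.9, -153.2]
wrist_force: [-0.3, 0.2, -0.8]
opening: 0.0651
```

Run:
```python
from t import *
to(rackp(24,.112))
for n in("scene","top"):
    p,d=bot.camera(n); cv2.imwrite(f"pics/{n}1.png",p); np.save(f"pics/{n}1.npy",d)
    x,y,w,h=(235,200,200,180) if n=="scene" else (110,100,120,120)
    cv2.imwrite(f'pics/c1_{n}.png',cv2.resize(p[y:y+h,x:x+w],None,fx=3.3,fy=3.3,interpolation=cv2.INTER_CUBIC))
```

```text
pos [0.5188 0.235  0.1359] rot [ 108.8   89.9 -153.2] q [24.  7.  2. 85. -0. 16.] F [-0.3  0.2 -0.8] op 0.0651 t 1.6
shift cm [ 2.39 -0.16 -0.2 ]
jaw axis yaw 98.1 tool x [-0.001 -0.001 -1.   ]
```

View pics/c1_scene.png

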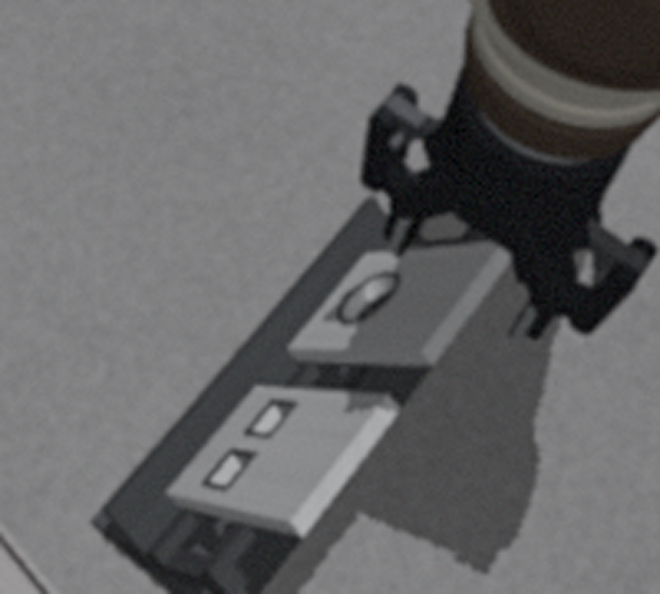

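The fingers straddle the bored plate's top edge, at about (400,235) and (535,320) in the crop, and are clear of the slotted plate. Now I'll work out the tip-up path.

Run:
```python
import numpy as np
# i relative plate centre mm; pivot = front bottom edge
pi,pz=-38.5,40.2
for phi in [35,30,25,20,15,10,6,3,0]:
    t=np.radians(phi); u=np.array([np.sin(t),np.cos(t)]); b=np.array([np.cos(t),-np.sin(t)])*10
    top=np.array([pi,pz])+120*u; bt=top+b; z=bt[1]-24 if phi>0 else bt[1]-24
    front=pi+(z-pz)*np.tan(t)
    op=bt[0]-front+6   # outer clearance 6
    print(phi,'back top',bt.round(1),'TCP z',z.round(0),'front at tip',front.round(1),'c',(bt[0]-op/2).round(1),'op',op.round(1))
```

```text
35 back top [ 38.5 132.8] TCP z 109.0 front at tip 9.5 c 21.0 op 35.0
30 back top [ 30.2 139.1] TCP z 115.0 front at tip 4.8 c 14.5 op 31.4
25 back top [ 21.3 144.7] TCP z 121.0 front at tip -0.9 c 7.2 op 28.2
20 back top [ 11.9 149.5] TCP z 126.0 front at tip -7.4 c -0.7 op 25.4
15 back top [  2.2 153.5] TCP z 130.0 front at tip -14.6 c -9.2 op 22.8
10 back top [ -7.8 156.6] TCP z 133.0 front at tip -22.2 c -18.0 op 20.4
6 back top [-16.  158.5] TCP z 134.0 front at tip -28.6 c -25.3 op 18.6
3 back top [-22.2 159.5] TCP z 136.0 front at tip -33.5 c -30.9 op 17.3
0 back top [-28.5 160.2] TCP z 136.0 front at tip -38.5 c -36.5 op 16.0
```

Request:
play_rows([
  [[1,0,0],0,6.5],
  [[2,-0.1,-0.2],0,6.5],
  [[2.8,-0.1,-0.2],0,6.5],
  [[3.1,-0.1,-0.4],0,6],
  [[3.1,-0.1,-0.5],0,5.2],
  [[3.1,-0.1,-0.6],0,4.6],
  [[3.1,-0.1,-0.6],0,4.2],
  [[3.1,-0.1,-0.6],0,4.2],
  [[3.1,-0.1,-0.6],0,4.2],
])

```text
time: 2.45
ee_pos: [0.5211, 0.2294, 0.1057]
tcp_rot: [-73.3, 90.0, 24.8]
wrist_force: [-0.6, -0.4, 0.3]
opening: 0.0421
```

Run:
```python
from t import *
to(rackp(20,.105))
```

```text
pos [0.5211 0.2294 0.1057] rot [-73.3  90.   24.8] q [24.  7. -2. 81.  0. 16.] F [-0.6 -0.4  0.3] op 0.0421 t 2.45
shift cm [ 0.07 -0.   -0.01]
jaw axis yaw 98.1 tool x [ 0.001  0.    -1.   ]
```

Request:
play_rows([
  [[-0.2,0,-0.3],0,4.1],
  [[-0.5,0,-0.7],0,3.9],
  [[-0.9,0,-1.1],0,3.7],
  [[-1.2,0,-1.5],0,3.5],
  [[-1.5,0,-1.9],0,3.3],
  [[-1.8,0,-2.2],0,3.1],
  [[-1.9,0,-2.4],0,3.0],
  [[-1.9,0,-2.4],0,3.0],
])

```text
time: 3.12
ee_pos: [0.5245, 0.2051, 0.1247]
tcp_rot: [-78.3, 90.0, 19.7]
wrist_force: [-0.9, 0.2, 1.1]
opening: 0.0299
```

Run:
```python
from t import *
to(rackp(-34,.135))
for n in("scene",):
    p,d=bot.camera(n); 
    x,y,w,h=(235,200,200,180)
    cv2.imwrite(f'pics/c2_{n}.png',cv2.resize(p[y:y+h,x:x+w],None,fx=3.3,fy=3.3,interpolation=cv2.INTER_CUBIC))
```

```text
pos [0.5245 0.2051 0.1247] rot [-78.3  90.   19.7] q [21.  6. -1. 83. -0. 13.] F [-0.9  0.2  1.1] op 0.0299 t 3.12
shift cm [-1.03 -0.01 -2.96]
jaw axis yaw 98.0 tool x [ 0.  0. -1.]
```

View pics/c2_scene.png

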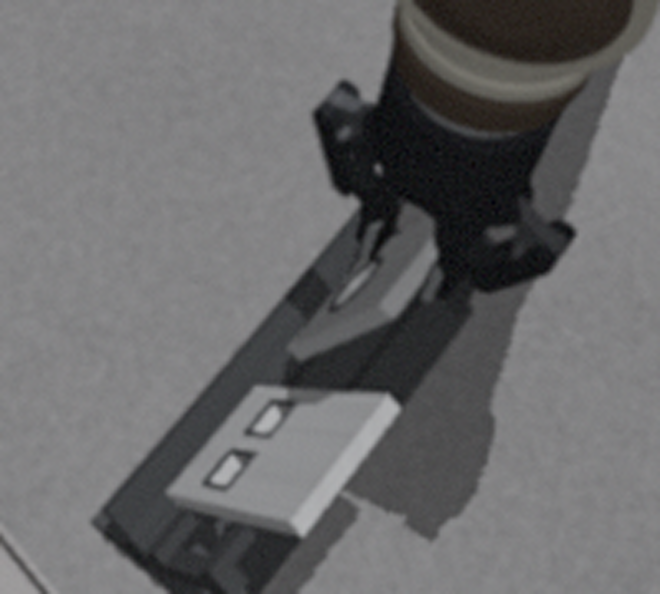

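The plate is tipping up between the fingers as planned, with its near corner at about (295,355) in the crop. The slotted plate hasn't moved. I'll carry on to near vertical and close.

Request:
play_rows([
  [[-0.2,0,-0.4],0,2.9],
  [[-0.4,0,-0.8],0,2.8],
  [[-0.6,0,-1.2],0,2.7],
  [[-0.7,0,-1.6],0,2.6],
  [[-0.8,0,-2.0],0,2.5],
  [[-0.9,0,-2.3],0,2.4],
  [[-1.0,0,-2.6],0,2.2],
  [[-1.0,0,-2.8],0,2.0],
  [[-1.0,0,-2.9],0,1.6],
  [[-1.0,0,-2.9],0,1.3],
  [[-1.0,0,-2.9],0,0.8],
  [[-1.0,0,-2.9],0,0.8],
], squeeze=40)

```text
time: 4.17
ee_pos: [0.5283, 0.1769, 0.1343]
tcp_rot: [136.6, 90.0, -125.3]
wrist_force: [1.0, -0.4, 0.4]
opening: 0.0091
```

Run:
```python
from t import *
to(rackp(-34,.135))
for n in("scene",):
    p,d=bot.camera(n); 
    x,y,w,h=(235,200,200,180)
    cv2.imwrite(f'pics/c3_{n}.png',cv2.resize(p[y:y+h,x:x+w],None,fx=3.3,fy=3.3,interpolation=cv2.INTER_CUBIC))
```

```text
pos [0.5283 0.1769 0.1343] rot [ 136.6   90.  -125.3] q [19.  5. -1. 84. -0. 10.] F [ 1.  -0.4  0.4] op 0.0091 t 4.17
shift cm [-0.07 -0.03 -0.11]
jaw axis yaw 98.1 tool x [-0. -0. -1.]
```

View pics/c3_scene.png

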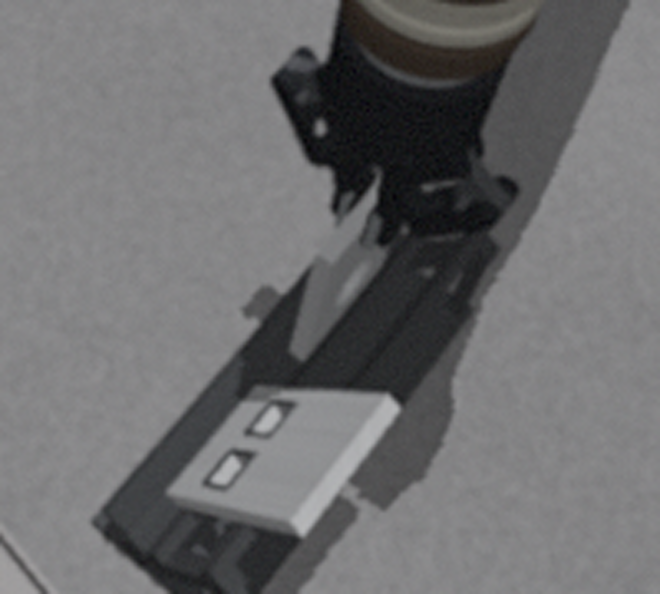

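The plate is held upright with the opening at 9.1 mm. Lifting.

Request:
play_rows([
  [[-0.3,0,0],0,0.6],
  [[-1,0,0],0,0.6],
  [[-2.5,0,0],0,0.6],
  [[-4.5,0,0],0,0.6],
  [[-6.5,0,-0.3],0,0.6],
  [[-8.5,0,-0.6],0,0.6],
  [[-10,0,-1],0,0.6],
  [[-11,0,-1.5],0,0.6],
  [[-11.5,0,-2],0,0.6],
  [[-11.5,0,-2],0,0.6],
])

```text
time: 5.05
ee_pos: [0.5316, 0.1563, 0.2502]
tcp_rot: [-93.1, 89.9, 4.9]
wrist_force: [0.6, 0.5, -2.1]
opening: 0.009
```

Run:
```python
from t import *
to(restp(-7,.25))
for n in("scene","top"):
    p,d=bot.camera(n); cv2.imwrite(f"pics/{n}4.png",p); np.save(f"pics/{n}4.npy",d)
```

```text
pos [0.5316 0.1563 0.2502] rot [-93.1  89.9   4.9] q [16.  6. 13. 97. -0.  8.] F [ 0.6  0.5 -2.1] op 0.009 t 5.05
shift cm [ 3.000e-02 -1.560e+00 -3.571e+01]
jaw axis yaw 98.0 tool x [ 0.001  0.    -1.   ]
```

View pics/scene4.png

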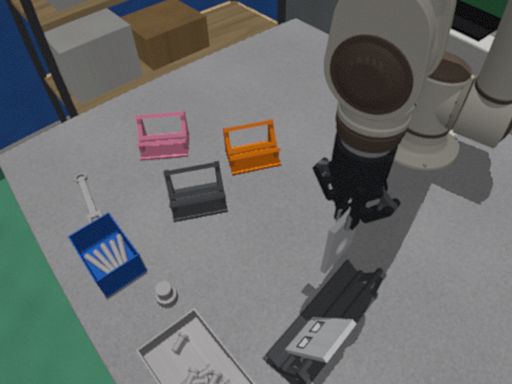

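Run:
```python
from t import *
s,T=state(); g=s['ee_pos']; y=T[:,1]; zt=T[:,2]
for n in("scene","top"):
    p,d,P=load(n,4); Q=(P-g)@T*1000
    k=(d>0)&(abs(Q[...,2])<15)&(abs(Q[...,1])<55)&(Q[...,0]>-30)&(Q[...,0]<130)
    q=Q[k]; print(n,k.sum())
    for x0 in range(-10,125,10):
        w=q[abs(q[:,0]-x0)<5]
        if len(w)>3: print(x0,len(w),'jaw',np.percentile(w[:,2],[5,50,95]).round(1),'y',np.percentile(w[:,1],[2,98]).round(1))
    w=q[(q[:,0]>20)]; print('max x',np.percentile(w[:,0],[97,99.5]).round(1))
```

```text
scene 1083
-10 88 jaw [-12.    6.   12.6] y [-41.7  -6.9]
0 61 jaw [-1.2  5.9  9.2] y [-42.5  -8.4]
10 55 jaw [-1.3  6.   6.4] y [-42.6  -3.4]
20 66 jaw [-1.8  6.1  6.5] y [-42.5   4.9]
30 64 jaw [-1.3  6.1  6.6] y [-42.6  15.4]
40 60 jaw [-1.   6.   6.7] y [-42.7  33.6]
50 58 jaw [-2.2  5.5  6.6] y [-42.2  37.6]
60 72 jaw [-1.7  5.3  6.7] y [-41.9  35.7]
70 119 jaw [-1.1  4.7  6.6] y [-41.4  34.4]
80 74 jaw [-2.9  5.6  6.6] y [-41.8  35. ]
90 69 jaw [-1.3  5.7  6. ] y [-42.1  35.3]
max x [92.5 94.3]
top 260
-10 24 jaw [-12.8  -6.2   7.1] y [ 7.8 40.2]
0 17 jaw [-7.7 -6.2  0.6] y [ 8.1 39.8]
10 11 jaw [-6.5 -6.2 -5.9] y [ 9.8 38.3]
20 18 jaw [-6.5 -6.   0.9] y [ 8.1 40. ]
30 13 jaw [-7.4 -6.3 -5.9] y [ 1.3 38.4]
40 17 jaw [-7.6 -6.4  1.4] y [11.3 39.8]
50 9 jaw [-7.5 -6.6 -5.6] y [19.5 39.3]
60 12 jaw [-7.6 -6.1  1.3] y [14.8 39.9]
70 35 jaw [-7.6 -5.8 -1.2] y [-7.9 39.1]
80 11 jaw [-7.3 -6.3  0.2] y [-8.6 38.6]
90 21 jaw [-6.7 -6.2 -1.5] y [-7.3 39.6]
max x [92.2 93.6]
```

Request:
play_rows([
  [[0,0,-1],1,0.6],
  [[0,-0.1,-3.5],3,0.6],
  [[0,-0.3,-7],6.5,0.6],
  [[0,-0.5,-10.8],10.5,0.6],
  [[0,-0.6,-14.6],14.5,0.6],
  [[0,-0.8,-18.4],18.5,0.6],
  [[0,-1,-22.2],22.5,0.6],
  [[0,-1.1,-26],26.5,0.6],
  [[0,-1.3,-29.8],30,0.6],
  [[0,-1.4,-33],33,0.6],
  [[0,-1.5,-35],34.7,0.6],
  [[0,-1.5,-35.7],35.2,0.6],
])

```text
time: 6.15
ee_pos: [0.5957, -0.1979, 0.2475]
tcp_rot: [117.2, 89.9, 179.7]
wrist_force: [-0.3, -0.0, -3.5]
opening: 0.0092
```

Run:
```python
from t import *
bot.camera("top")
to(restp(-6.5,.15))
```

```text
pos [ 0.5957 -0.1974  0.2476] rot [113.8  89.9 176.4] q [-18.  17.  26.  99.  -0.   9.] F [-0.4 -0.6 -2.9] op 0.0091 t 6.2
shift cm [ 9.75 -0.02  0.22]
jaw axis yaw 62.6 tool x [-0.002  0.    -1.   ]
```

Request:
play_rows([
  [[1,0,0.1],0,0.6],
  [[3,0,0.2],0,0.6],
  [[5.5,0,0.2],0,0.6],
  [[7.5,0,0.2],0,0.6],
  [[9,0,0.2],0,0.6],
  [[9.7,0,0.2],0,0.6],
  [[10,0,0.2],0,0.6],
  [[10,0,0.2],0,0.6],
])

```text
time: 6.87
ee_pos: [0.5968, -0.192, 0.1491]
tcp_rot: [92.9, 90.0, 155.8]
wrist_force: [0.0, -0.1, -1.7]
opening: 0.0094
```

Run:
```python
from t import *
to(restp(-6.5,.1345))
s,T=state();g=s['ee_pos']
for n in("scene","top"):
    p,d=bot.camera(n); cv2.imwrite(f"pics/{n}5.png",p); np.save(f"pics/{n}5.npy",d)
    x,y,w,h=(100,60,200,180) if n=="scene" else (250,100,130,130)
    cv2.imwrite(f'pics/c5_{n}.png',cv2.resize(p[y:y+h,x:x+w],None,fx=3.3,fy=3.3,interpolation=cv2.INTER_CUBIC))
    P=cloud(n,d); Q=(P-g)@T*1000
    k=(d>0)&(abs(Q[...,2])<9)&(abs(Q[...,1])<55)&(Q[...,0]>20)&(Q[...,0]<85); q=Q[k]
    print(n,k.sum(),'y',np.percentile(q[:,1],[0.5,2,98,99.5]).round(1),'jaw',np.percentile(q[:,2],[5,50,95]).round(1))
s,T=state(); e=np.array([np.cos(np.radians(-27.2)),np.sin(np.radians(-27.2)),0])
print('tool y world',T[:,1].round(3),'tcp along e',g@e)
```

```text
pos [ 0.5968 -0.192   0.1491] rot [ 92.9  90.  155.8] q [-18.  15.  12.  87.   0.   9.] F [ 0.  -0.1 -1.7] op 0.0094 t 6.87
shift cm [ 1.46 -0.15 -0.32]
jaw axis yaw 62.9 tool x [-0.001  0.    -1.   ]
scene 647 y [-39.8 -38.9  38.9  40.2] jaw [2.5 6.4 8. ]Traceback (most recent call last):
  File "<stdin>", line 10, in <module>
    return _quantile_unchecked(
        a, q, axis, out, overwrite_input, method, keepdims, weights)
    return _ureduce(a,
                    func=_quantile_ureduce_func,
    ...<5 lines>...
                    overwrite_input=overwrite_input,
                    method=method)
    r = func(a, **kwargs)
    result = _quantile(arr,
                       quantiles=q,
    ...<2 lines>...
                       out=out,
                       weights=wgt)
    slices_having_nans = np.isnan(arr[-1, ...])
                                  ~~~^^^^^^^^^
IndexError: index -1 is out of bounds for axis 0 with size 0
```

View pics/c5_scene.png

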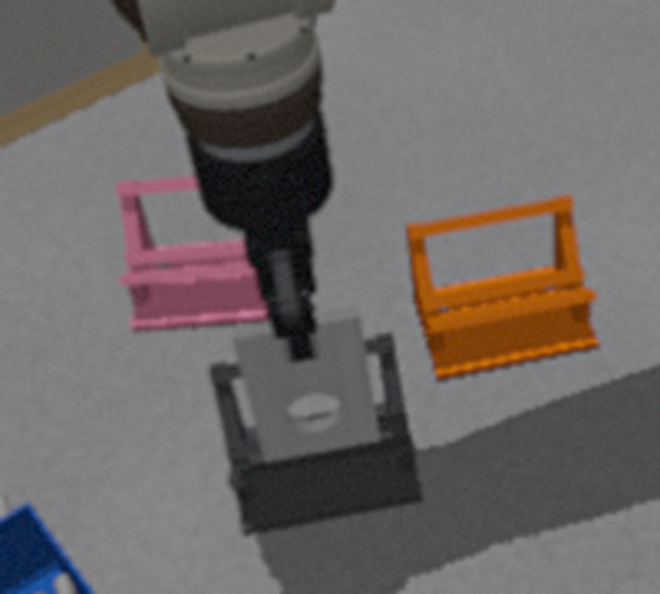

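The plate is upright over the ledge and centred on it, with the plain face toward the camera and the hole low at about (315,410) in the crop. I'll lower it to contact.

Request:
play_rows([
  [[0.4,-0.1,-0.2],0,0.6],
  [[0.8,-0.1,-0.3],0,0.6],
  [[1.1,-0.1,-0.3],0,0.6],
  [[1.3,-0.1,-0.3],0,0.6],
  [[1.4,-0.1,-0.3],0,0.6],
  [[1.4,-0.1,-0.3],0,0.6],
])

```text
time: 7.47
ee_pos: [0.597, -0.1962, 0.1384]
tcp_rot: [-84.4, 89.8, -21.6]
wrist_force: [-3.9, 0.5, 16.5]
opening: 0.0091
```

Run:
```python
from t import *
to(restp(-6.5,.1345))
```

```text
pos [ 0.597  -0.1962  0.1384] rot [-84.4  89.8 -21.6] q [-18.  15.  11.  86.  -0.   9.] F [-3.9  0.5 16.5] op 0.0091 t 7.47
shift cm [0.39 0.06 0.04]
jaw axis yaw 62.8 tool x [ 0.004 -0.002 -1.   ]
```

Request:
play_rows([
  [[-0.2,0,0],0,0.6],
  [[-0.3,0,0],0,0.6],
  [[-0.3,0,0],0,0.6],
])

```text
time: 7.72
ee_pos: [0.5968, -0.1959, 0.1386]
tcp_rot: [-89.3, 89.9, -26.5]
wrist_force: [-0.3, -1.1, 3.8]
opening: 0.0094
```

Request:
play_rows([
  [[0,0,0],0,1.1],
  [[0,0,0],0,1.3],
  [[0,0,-0.2],0,1.6],
  [[0.1,0,-0.5],0,2.0],
  [[0.2,0,-0.8],0,2.3],
  [[0.3,0,-1.1],0,2.5],
  [[0.4,0,-1.3],0,2.6],
  [[0.4,0,-1.3],0,2.6],
])

```text
time: 8.38
ee_pos: [0.5902, -0.2078, 0.134]
tcp_rot: [111.2, 90.0, 174.0]
wrist_force: [0.3, -1.1, 0.3]
opening: 0.0264
```

Run:
```python
from t import *
to(restp(23,.130))
p,d=bot.camera("scene")
x,y,w,h=(100,60,200,180)
cv2.imwrite('pics/c6_scene.png',cv2.resize(p[y:y+h,x:x+w],None,fx=3.3,fy=3.3,interpolation=cv2.INTER_CUBIC))
```

```text
pos [ 0.5902 -0.2078  0.134 ] rot [111.2  90.  174. ] q [-19.  15.  10.  86.  -0.   8.] F [ 0.3 -1.1  0.3] op 0.0264 t 8.38
shift cm [ 0.4  -0.01 -1.57]
jaw axis yaw 62.8 tool x [-0.  0. -1.]
```

View pics/c6_scene.png

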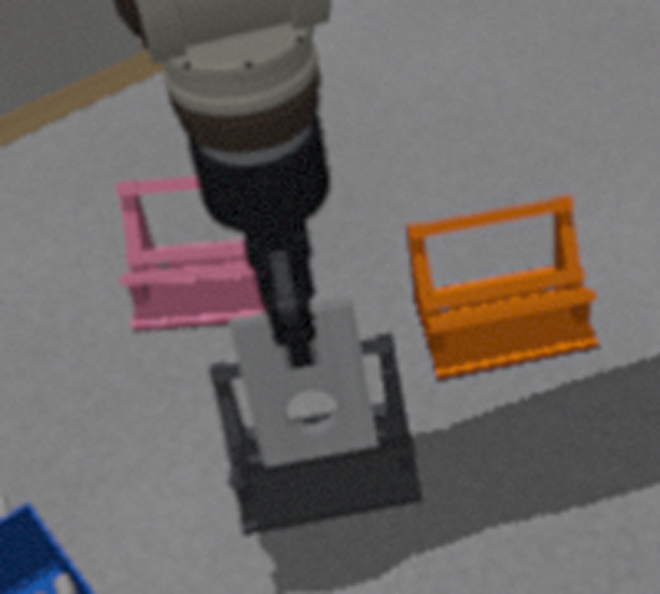

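The plate is leaning back against the inner finger, still on the ledge and centred. Continuing the controlled lean.

Request:
play_rows([
  [[0.2,0,-0.4],0,2.8],
  [[0.4,0,-0.9],0,3.0],
  [[0.6,0,-1.3],0,3.2],
  [[0.8,0,-1.7],0,3.4],
  [[1.1,0,-2.1],0,3.6],
  [[1.4,0,-2.5],0,3.8],
  [[1.7,0,-2.9],0,4.1],
  [[1.9,0,-3.3],0,4.4],
  [[2.1,0,-3.7],0,4.7],
  [[2.1,0,-4.1],0,5.2],
  [[2.1,0,-4.5],0,5.8],
  [[2.1,0,-4.5],0,6.5],
])

```text
time: 9.43
ee_pos: [0.5699, -0.248, 0.1135]
tcp_rot: [-95.2, 90.0, -32.4]
wrist_force: [0.8, -0.9, 0.3]
opening: 0.0649
```

Run:
```python
from t import *
to(restp(53,.23))
p,d=bot.camera("scene")
x,y,w,h=(100,60,200,180)
cv2.imwrite('pics/c7_scene.png',cv2.resize(p[y:y+h,x:x+w],None,fx=3.3,fy=3.3,interpolation=cv2.INTER_CUBIC))
```

```text
pos [ 0.5699 -0.248   0.1135] rot [-95.2  90.  -32.4] q [-24.  14.   7.  83.  -0.   4.] F [ 0.8 -0.9  0.3] op 0.0649 t 9.43
shift cm [-1.165e+01  1.000e-02 -6.000e-02]
jaw axis yaw 62.8 tool x [ 0. -0. -1.]
```

View pics/c7_scene.png

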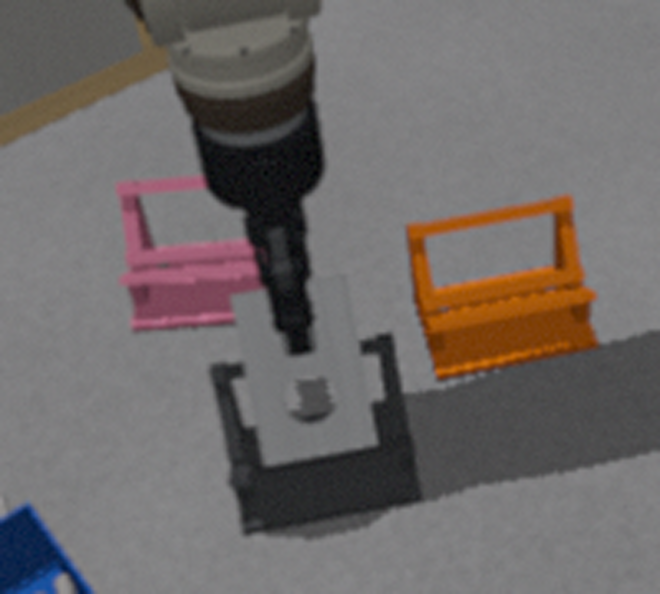

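The plate is leaning on the rails and the fingers are clear of it. I'll go straight up and then away.

Request:
play_rows([
  [[-0.5,0,0],0,6.5],
  [[-2,0,0],0,6.5],
  [[-4.5,0,0],0,6.5],
  [[-7.5,0,0],0,6.5],
  [[-10.5,0,0],0,6.5],
  [[-12.5,-1,0],0,6.5],
  [[-13,3,0],0,6.5],
  [[-13,6,0],0,6.5],
  [[-13,9.5,0],0,6.5],
  [[-13,12,0],0,6.5],
  [[-13,14,0],0,6.5],
  [[-13,14,0],0,6.5],
])

```text
time: 10.48
ee_pos: [0.4433, -0.182, 0.2451]
tcp_rot: [-79.5, 89.9, -16.6]
wrist_force: [-0.5, -0.1, -0.0]
opening: 0.0647
```

Run:
```python
from t import *
from m import plane
to(restp(53,.23))
e=np.array([np.cos(np.radians(-27.2)),np.sin(np.radians(-27.2)),0])
zz=-f*np.sin(th)+np.array([0,0,np.cos(th)]); xx=-f*np.cos(th)-np.array([0,0,np.sin(th)])
for n,uv in(("scene",{"bored":(193,175),"slot":(327,330)}),("top",{"bored":(318,160)})):
    p,d=bot.camera(n); cv2.imwrite(f"pics/{n}8.png",p); np.save(f"pics/{n}8.npy",d)
    P=cloud(n,d)
    g=p.max(2)
    X0=(S-.0005*xx)
    # bored: points in a box around expected rest-frame pose, front face
    Q=(P-S); L=np.dstack([Q@xx,Q@e,Q@zz])
    m=(d>0)&(g>75)&(L[...,0]>-.03)&(L[...,0]<.0)&(abs(L[...,1])<.065)&(L[...,2]>-.005)&(L[...,2]<.14)
    nn,c,s,N=plane(P[m]); mm=m&(abs((P-c)@nn)<.003); l=L[mm]*1000
    print(n,'bored',N,'n vs -x deg',np.degrees(np.arccos(-nn@xx)).round(1),'tilt from vertical',np.degrees(np.arccos(nn[2])).round(1),'face x,y,z',np.percentile(l[:,0],[5,50,95]).round(1),np.percentile(l[:,1],[1,99]).round(1),np.percentile(l[:,2],[1,99]).round(1))
p,d,P=load("scene",8); p0,d0,P0=load("scene",0)
df=cv2.absdiff(p,p0).max(2)[312:365,290:350]; print('slot region diff',np.median(df),np.percentile(df,95))
```

```text
pos [ 0.4433 -0.182   0.2451] rot [-79.5  89.9 -16.6] q [-22.  -4.   2.  97.   0.   5.] F [-0.5 -0.1 -0. ] op 0.0647 t 10.48
shift cm [  1.53 -14.25  -0.16]
jaw axis yaw 62.9 tool x [ 0.002 -0.    -1.   ]
scene bored 1511 n vs -x deg 2.3 tilt from vertical 52.8 face x,y,z [-13.2  -9.9  -6.6] [-39.2  39.8] [ -0.2 119.9]
top bored 36 n vs -x deg 53.7 tilt from vertical 2.3 face x,y,z [-29.2 -13.4 -11.5] [-38.7  64.9] [-3.5  9.7]
slot region diff 5.0 8.0
```

View pics/scene8.png

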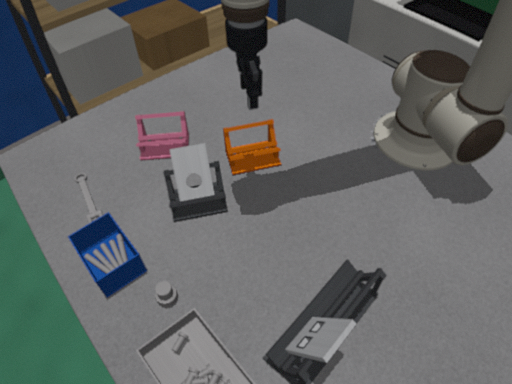

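Run:
```python
from h import *
p,d=bot.camera("scene"); p0=cv2.imread("pics/scene8.png")
df=cv2.absdiff(p,p0).max(2); print('rest diff',np.percentile(df[140:220,160:230],[50,99]),'bg',np.percentile(df[250:300,60:130],[50,99]))
print(bot.job_done())
```

```text
rest diff [2. 8.] bg [ 2. 13.]
the job is handed in; nothing more can be done
None
```

I moved the bored plate to the small rest, turned over, and handed the job in at about 10.6 s; no verdict was reported.

I tipped it upright on the rack with the inner finger and gripped it across its faces near the top edge. I carried it to the rest with a 35° turn, lowered it to light contact with the ledge, and let it lean back against the opening finger.

Last checks, from the scene camera:
- **Position:** the plate's centre is at about x = -5, y = 0, z = 60 mm in the rest frame.
- **Lean:** it is 2.3° off my estimate of the slope.
- **Orientation:** the hole is low and the plain face shows, with no bead visible.
- **Stillness:** two consecutive pictures showed no movement.
- **Slotted plate:** its picture region did not change from the start.
- **Gripper:** it was clear of everything, with near-zero wrist force.

**Disagreements:**
- The top-camera check failed. Only 36 points came through, and they were not on the plate, so I discarded it.
- First contact with the ledge came about 3 to 4 mm higher than I had worked out, and pressed with 16.5 N before I backed off.

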